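# Fetch the trug from the drawer and hang it up

## Robot

A 6-joint arm with a two-finger parallel gripper is mounted at the origin on the work surface. World frame = base frame: x ahead of the robot, y to its left, z up, the work surface at z = 0. Lengths are in m, angles in rad, forces in N, time in s.
With the tool pointing down it reaches from about 0.3 to 0.775 m from the base axis. Payload 14.6 kg.
Tool frame: the origin (TCP) lies on the centre line of the jaws, within the pads' length; the fingertips stand 19 mm ahead of it and the grasp point (between the pads) is the TCP; y points along the fingers, x is the direction in which the jaws open and shut, and the axes are right-handed (so a half turn about y gives the same grasp; the last joint's range is limited). The gripper opens to 94 mm and grips with 3 to 60 N. Pads are 16 mm wide; open, the fingers measure 119 mm over their backs; the gripper's body (75 mm by 177 mm) begins 78 mm behind the grasp point.
Start: joints at [-1.352, 0.3, 1.521, -0, 1.321, -0.067], TCP at [0.155, -0.528, 0.224] pointing down, gripper open.
Joint ranges: [-3.03, 3.03], [-0.79, 2.21], [0.23, 2.52], [-1.04, 4.18], [0, 3.07], [-2.55, 2.55]. Speed limits (rad/s): [2.22, 2.22, 2.57, 3.14, 3.14, 3.14].

## Interface

Orientations are given as [roll, pitch, yaw] about the fixed x, y, z axes, in that order (R = Rz(yaw) Ry(pitch) Rx(roll)).
In Python, from station import ctrl, optics gives the robot as it stands.
- The arm moves only by the tool jog_arm, never from a script. Its argument "targets" is a list of rows, each a list of 3 entries, a list of its own where there are three numbers: the finger opening in cm, from 0 to 9.4, then the shift along the tool's x, y, z in cm, then the turn about the tool's y in rad. A call has 1 to 10 rows; each row is the pose to reach, as a shift and turn from the pose commanded when the call began, along the tool's axes at that moment; what a row does not reach only later rows make up. A row lasts 1/10 s, in which the tool goes at most 50 mm and 8.59 degrees, less where a joint would pass 70% of its speed; a pose out of reach is approached as far as the arm can. A call with a gripper value outside its range is refused whole. The fingers move at their own pace and stop on an object; "grip_force" is the grip in N (left out, the last holds). Time passes only in rows, so rows that repeat a pose let the fingers close. It gives the time, the measured TCP pose, the force and the opening at its end, in the units of the state.
- ctrl.get_obs(): the state, without advancing time (a new reading comes with each control period).
- optics.camera(name): name is "side" or "top" or "wrist"; returns a dict with "img" (384x512x3 uint8, red, green, blue), "range_z" (384x512 float32, m along the optical axis (not along the pixel's ray), 0 where there is no reading), "camera_matrix" (3x3 intrinsics, pixels), "k1" (the pictures are not rectified: a ray, as slopes to the right and down, at radius r is drawn at 1 + k1 r^2 times it, then the intrinsics apply), "world_to_cam" (4x4, takes a point from world to camera coordinates); the wrist camera has in their place "mount" (4x4, takes a point from camera to tool coordinates, whose origin is the TCP and whose axes are the tool frame's). Camera axes: x right, y up, looking along -z (the intrinsics and any distortion apply to the point x, -y, -z); pixel columns grow to the right and rows downward; lengths in m; the calibration is good to about 2 mm. A picture is of the moment at which its call begins: read the wrist's pose just before it.
- ctrl.hand_in(): hands the job in, once; it reports no verdict.
The state is a dict: "time_s": time; "qpos": joint angles; "joint_vel": joint speeds; "tau": joint torques, N m; "ee_pos": TCP position; "eef_rot": TCP orientation; "force": force on the tool from outside, world axes, zero at the start; "moment": the same for the moment, N m; "grip_width": finger opening in m.
Only numpy, scipy, OpenCV 4.12 (cv2) and the standard library are available. Lean on these libraries where they do the work, as an engineer would, in place of code of your own. Each camera call takes 0.05 s, during which the arm holds its last target. There are 200 camera calls.

## Task

The little steel trug is put away in the wooden drawer cabinet: pull the drawer well open by its handle, take the trug out and hang it by its arched wooden handle on the hook of the green stand, hanging freely and still. Leave the drawer open, and do not disturb the bottle, the pots, the cloche or the hand rake.

Things in the scene. Friction and masses are not known exactly. Their poses are not given: they have to be found in the camera images.
- cabinet: Low brown wooden one-drawer cabinet fixed to the bench, 250 deep (x) x 224 wide (y) x 170 high. Origin: at bench height, under the middle of its front face. Its front faces its own -x; the drawer slides out along its own -x. Inside the drawer: floor top 40 mm above the bench, 172 wide, 208 long, side and back walls up to 95 mm above the bench.
- drawer (a joint): How far the drawer is out, in m: 0 shut, 0.18 fully out; it starts shut or up to 10 mm ajar; stays where left (2 N friction). The drawer has a 15 mm thick pale wood front, 218 wide, from 34 to 162 mm above the bench, whose outer face stands 16 mm ahead of the cabinet's face when shut.
- drawer_handle (a point): Dark steel bar handle on the drawer front, a round bar 12 mm thick and 110 long along y. This point: middle of the bar, 133 mm above the bench, with 36 mm of free space between the bar and the drawer front; moves with the drawer, axes as the cabinet's.
- trug: Loose open steel tub, 70 (x) x 110 (y) x 42 high, with a fixed arched handle of dark wood, 0.2 kg; stands on the drawer floor, arch across the drawer. Origin: centre of its underside, z up. The arch is a flat strap 10 thick (x), 14 broad, at x = 0; its centreline rises upright at y = -48 and 48 to z = 78, from there sloping up to (y, z) = (0, 92) mm. The window under its middle is 42 mm high.
- trug_apex (a point): The middle of the trug's handle, on the strap's centreline, 92 mm above the trug's underside.
- hook_stand: Green stand fixed to the bench: round foot of radius 55, 12 high, and a post of radius 7, top 176 mm above the bench. Origin: centre of the foot's underside. From the post a bright steel hook arm 8 mm thick points level along the stand's own -x, centreline 160 mm above the bench; 100 mm out from the post's axis it bends up, its tip ending 112 mm out, its top 179 mm above the bench.
- hook_seat (a point): Point on top of the hook arm, 60 mm out from the post's axis and 164 mm above the bench, where the middle of the trug's handle should rest; axes as the stand's.
- bottle: Loose yellow push dispenser bottle with white pump, radius 32, 186 high. Origin: centre of its underside. Bystander.
- pots: Loose stack of three nested green plastic pots, radius 52, 128 high. Origin: centre of its underside. Bystander.
- cloche: Loose clear acrylic cloche (dome), radius 70, 180 high with its knob. Origin: centre of its underside. Bystander.
- rake: Loose stainless hand rake lying on the bench along its own x, 255 long, 70 wide at the tines (+x end), 25 high, wooden handle to -x. Origin: near its middle, at bench height. Bystander.
Things that resemble listed ones, but are neither listed nor needed, are in the scene too. Of the things shaped like the hook_stand, the green one is meant.

How it is judged:
By the outcome, as a careful person would: the job done as asked, in the order asked, and still so for the second after the job is handed in, with the robot touching nothing.
It also fails if it takes over 64 s, if anything falls off the work surface, if the arm or the gripper's body presses on something with over 40 N, if the wrist force passes 120 N, or if a joint passes its speed limit or range.

## Working session

There is one attempt and no reset: what is moved stays moved. The work goes in short steps, Python scripts to look and compute and a tool call to move; the robot and the scene stay as the last step left them, time stands still between calls to the robot, and variables do not carry over. Pictures are saved under pics/ and viewed, about 8 in all and at most 12, crops included, and the job is handed in when it is done.

Besides the shell and the picture viewer there is one more tool, called as name([rows], argument=value, ...), one row to a line, values as JSON. jog_arm: Moves the arm, as the interface text tells. Its arguments: {"type":"object","properties":{"targets":{"type":"array","items":{"type":"array"}},"grip_force":{"type":"number"}},"required":["targets"]}

```bash
mkdir -p pics
cat > h.py <<'E'
import numpy as np, cv2
from scipy.spatial.transform import Rotation as Rn
from station import ctrl, optics
def snap(n,f=None):
    o=ctrl.get_obs(); c=optics.camera(n)
    if f: cv2.imwrite(f,c["img"][:,:,::-1])
    if n=="wrist":
        T=np.eye(4);T[:3,:3]=Rn.from_euler('xyz',o["eef_rot"]).as_matrix();T[:3,3]=o["ee_pos"]
        M=T@c["mount"]
    else: M=np.linalg.inv(c["world_to_cam"])
    c["M"]=M
    return c
def slopes(c,px):
    d=cv2.undistortPoints(np.array(px,float).reshape(-1,1,2),c["camera_matrix"],np.array([c["k1"],0,0,0.]),None,None)
    return d.reshape(-1,2)
def rays(c,px):
    s=slopes(c,px); v=np.c_[s[:,0],-s[:,1],-np.ones(len(s))]
    return c["M"][:3,3], v@c["M"][:3,:3].T
def plane(c,px,z):
    o,v=rays(c,px); return o+v*((z-o[2])/v[:,2])[:,None]
def depth(c,px):
    o,v=rays(c,px); p=np.array(px).astype(int).reshape(-1,2)
    return o+v*c["range_z"][p[:,1],p[:,0]][:,None]
def cloud(c):
    h,w=c["range_z"].shape; u,v=np.meshgrid(np.arange(w),np.arange(h))
    return depth(c,np.c_[u.ravel(),v.ravel()]).reshape(h,w,3)
E
python3 - <<'E'
from h import *
np.set_printoptions(precision=4,suppress=True)
print(ctrl.get_obs())
ims=[]
for n in("top","side"):
    c=snap(n); ims.append(c["img"]); print(n,c["camera_matrix"],c["k1"],c["M"])
    np.savez(n+"0.npz",**c)
    cv2.imwrite(f"pics/{n}0.png",cv2.resize(c["img"][:,:,::-1],(800,600)))
E
```

```text
{'time_s': 0.0, 'qpos': array([-1.3516,  0.3005,  1.5216, -0.    ,  1.3207, -0.0666]), 'joint_vel': array([ 0.0005, -0.0008, -0.0004,  0.0007, -0.0002,  0.0012]), 'tau': array([ -0.0028, -53.1808, -35.2733,   0.0707,   0.0243,  -0.0001]), 'ee_pos': array([ 0.155 , -0.5275,  0.2239]), 'eef_rot': array([-1.5707,  0.0011, -1.285 ]), 'force': array([0.2114, 0.3342, 0.0213]), 'moment': array([ 0.0477, -0.0228,  0.0213]), 'grip_width': 0.09374442947848946}
top [[451.9248   0.     249.4104]
 [  0.     451.9248 191.6027]
 [  0.       0.       1.    ]] -0.13151559920825692 [[-0.0158  0.9757 -0.2187  0.2132]
 [-0.9999 -0.0168 -0.0026  0.1019]
 [-0.0062  0.2187  0.9758  1.7733]
 [ 0.      0.      0.      1.    ]]
side [[350.1789   0.     251.9927]
 [  0.     350.1789 196.0738]
 [  0.       0.       1.    ]] 0.021010354150320463 [[ 0.4453  0.8495 -0.2829  0.2509]
 [-0.8954  0.4252 -0.1323 -0.0687]
 [ 0.0079  0.3122  0.95    1.2163]
 [ 0.      0.      0.      1.    ]]
```

View pics/top0.png

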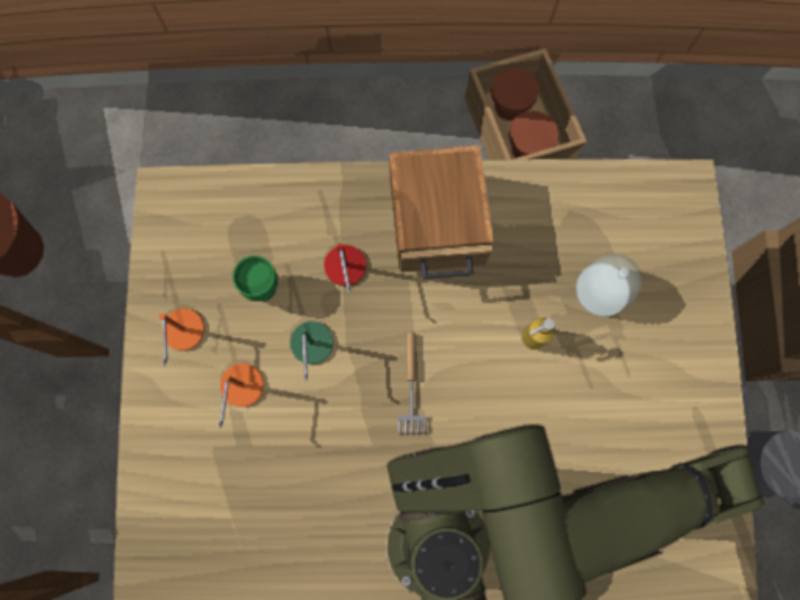

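View pics/side0.png

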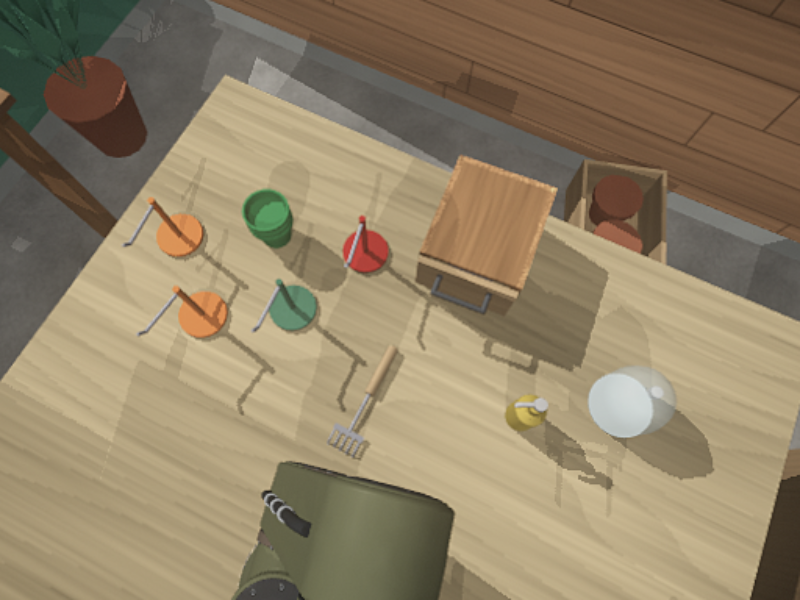

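The top view (800 px scale) shows the handle bar at about (422–471, 272), the cabinet top at (390–490, 148–250), the green stand's foot at (312, 343) with its hook running to (306, 378), the bottle at (540, 333), the rake at (412, 385), the pots at (256, 278), and the red stand at (345, 265). The side view agrees.

Run:
```python
from h import *
np.set_printoptions(precision=4,suppress=True)
C={n:dict(np.load(n+"0.npz")) for n in("top","side")}
def cen(m):
    n,l,s,ct=cv2.connectedComponentsWithStats(m.astype(np.uint8)); 
    return [(ct[i],s[i]) for i in range(1,n) if s[i,4]>120]
for n,c in C.items():
    P=cloud(c); hsv=cv2.cvtColor(c["img"],cv2.COLOR_RGB2HSV).astype(int); c["P"]=P
    H,S,V=hsv[...,0],hsv[...,1],hsv[...,2]
    on=(P[...,0]>0.2)&(P[...,0]<1.2)&(abs(P[...,1])<0.8)
    g=(H>65)&(H<95)&(S>60)&on&(P[...,2]<0.03)&(P[...,2]>0.004)
    for ct,s in cen(g):
        m=np.zeros_like(g); 
        print(n,"green foot",ct,s[4],plane(c,[ct],0.012))
    bar=(P[...,2]>0.122)&(P[...,2]<0.15)&(V<95)&on&(P[...,1]<0.2)&(P[...,1]>-0.2)&(P[...,0]>.45)
    for ct,s in cen(bar|(0>1)): 
        pass
    ys,xs=np.nonzero(bar); q=plane(c,np.c_[xs,ys],0.137); 
    print(n,"bar n",len(q),q.min(0),q.max(0),np.median(q,0))
    if len(q)>10:
        r=cv2.minAreaRect((q[:,:2]*1000).astype(np.float32)); print(r)
    topm=(abs(P[...,2]-.17)<.006)&on&(P[...,1]<0.25)&(P[...,1]>-0.3)&(H<25)&(S>60)
    lab=max(cen(topm),key=lambda a:a[1][4]); 
    nn,l,s,_=cv2.connectedComponentsWithStats(topm.astype(np.uint8)); k=1+s[1:,4].argmax()
    ys,xs=np.nonzero(l==k); q=plane(c,np.c_[xs,ys],0.17); r=cv2.minAreaRect((q[:,:2]*1000).astype(np.float32)); print(n,"cab top",r,cv2.boxPoints(r))
    # hook near foot
    fx=0.40
    hk=(P[...,2]>0.145)&(P[...,2]<0.19)&on&(P[...,1]>0.1)
    for ct,s in [(a,b) for a,b in [(t[0],t[1]) for t in [(ctt,ss) for ctt,ss in [(x,y) for x,y in zip(*[cv2.connectedComponentsWithStats(hk.astype(np.uint8))[i][1:] for i in (3,2)])]]] if b[4]>15]:
        u,v,w,h,_=s; mm=hk.copy(); mm[:]=0; mm[v:v+h,u:u+w]=hk[v:v+h,u:u+w]
        yy,xx=np.nonzero(mm); q=plane(c,np.c_[xx,yy],0.164); ln=cv2.fitLine((q[:,:2]*1000).astype(np.float32),cv2.DIST_L2,0,.01,.01).ravel()
        print(n,"hookish",ct,s[4],ln, q.min(0)[:2],q.max(0)[:2])
    # rest by height
    for nm,zr in(("z20-",(.015,.4)),):
        m=(P[...,2]>zr[0])&(P[...,2]<zr[1])&on&(P[...,0]>.3)
        nn,l,s,ct=cv2.connectedComponentsWithStats(m.astype(np.uint8))
        for i in range(1,nn):
            if s[i,4]>40:
                q=P[l==i]; print(n,"obj",ct[i],s[i,4],q.min(0),q.max(0))
```

```text
top green foot [200.0808 218.8171] 421 [[0.5011 0.3033 0.012 ]]
top bar n 260 [ 0.6304 -0.1355  0.137 ] [0.7141 0.0835 0.137 ] [ 0.6626 -0.028   0.137 ]
((669.9606323242188, -27.70513916015625), (72.4843978881836, 218.03189086914062), 4.382599353790283)
top cab top ((825.030029296875, -19.61553955078125), (251.6731719970703, 225.04696655273438), 4.420042037963867) [[ 690.8958   82.8753]
 [ 708.2396 -141.5023]
 [ 959.1643 -122.1064]
 [ 941.8204  102.2712]]
top hookish [219.8919 169.7432] 74 [  0.9825   0.1863 658.6942 214.0193] [0.5965 0.199 ] [0.7118 0.2285]
top hookish [104.9886 214.0568] 88 [  0.9962   0.0876 498.7503 637.2938] [0.4323 0.6304] [0.5477 0.6512]
top hookish [194.6585 225.1829] 82 [  0.9984   0.0571 453.5061 305.4117] [0.389  0.3001] [0.5091 0.3156]
top hookish [143.4066 254.8242] 91 [  0.9899  -0.142  348.7197 489.1921] [0.2841 0.4736] [0.4019 0.5035]
top obj [281.7203 134.4032] 4687 [ 0.6303 -0.1404  0.0175] [0.9622 0.1024 0.1829]
top obj [220.9419 168.6194] 155 [0.5924 0.1833 0.015 ] [0.7574 0.2479 0.1824]
top obj [163.0254 177.5973] 668 [0.5955 0.3853 0.0164] [0.70
[... 1557 characters left out ...]
.4082] 931 [0.596  0.3869 0.0154] [0.7031 0.4924 0.1352]
side obj [ 99.9828 141.7897] 233 [0.43   0.6213 0.0151] [0.5642 0.6771 0.1816]
side obj [228.8786 153.7572] 173 [0.5916 0.2016 0.0151] [0.7283 0.2735 0.1819]
side obj [176.6238 193.4059] 202 [0.3875 0.2963 0.015 ] [0.5409 0.3542 0.1817]
side obj [114.5045 196.0636] 220 [0.3004 0.4757 0.0151] [0.4176 0.5317 0.1799]
side obj [243.1689 237.2009] 219 [0.4002 0.046  0.0151] [0.521  0.0704 0.032 ]
side obj [404.9781 256.545 ] 1965 [ 0.5601 -0.5082  0.015 ] [ 0.6912 -0.3757  0.1869]
side obj [337.0475 263.8251] 463 [ 0.4761 -0.2868  0.0153] [ 0.537  -0.2167  0.1898]
side obj [221.7419 276.0323] 62 [0.3004 0.0268 0.0151] [0.3316 0.0944 0.0212]
```

```bash
cat >> h.py <<'E'
def go(p,yaw):
    "shift (cm) and turn for the move to world p with tool straight down at yaw"
    o=ctrl.get_obs(); R=Rn.from_euler('xyz',o["eef_rot"]).as_matrix()
    print("shift",(R.T@(np.array(p)-o["ee_pos"])*100).round(2),"turn",round(-(yaw-o["eef_rot"][2]),3),"| yaw",o["eef_rot"].round(3),"p",o["ee_pos"].round(4),"t",round(o["time_s"],2),"F",o["force"].round(1),"w",round(o["grip_width"],4))
E
python3 -c "
from h import *
go([.641,-.034,.29],.077)"
```

```text
shift [-33.65  -6.57  60.54] turn -1.362 | yaw [-1.571e+00  1.000e-03 -1.285e+00] p [ 0.155  -0.5275  0.2239] t 0.1 F [-0.1 -0.2  0.8] w 0.0938
```

jog_arm([
  [3.2, [0, -5, 0], 0],
  [3.2, [0, -6.6, 0], 0],
  [3.2, [-33.65, -6.6, 60.5], -1.362],
  [3.2, [-33.65, -6.6, 60.5], -1.362],
  [3.2, [-33.65, -6.6, 60.5], -1.362],
  [3.2, [-33.65, -6.6, 60.5], -1.362],
  [3.2, [-33.65, -6.6, 60.5], -1.362],
  [3.2, [-33.65, -6.6, 60.5], -1.362],
  [3.2, [-33.65, -6.6, 60.5], -1.362],
  [3.2, [-33.65, -6.6, 60.5], -1.362],
])

```text
time_s: 1.1
ee_pos: [0.4367, -0.2408, 0.2904]
eef_rot: [-1.571, 0.0, -0.079]
force: [0.6, -1.0, 0.9]
grip_width: 0.0319
```

```bash
python3 -c "
from h import *
go([.641,-.034,.29],.077)"
```

```text
shift [18.74  0.04 22.22] turn -0.156 | yaw [-1.571  0.    -0.079] p [ 0.4367 -0.2408  0.2904] t 1.1 F [ 0.6 -1.   0.9] w 0.0319
```

jog_arm([
  [3.2, [18.7, 0, 22.2], -0.156],
  [3.2, [18.7, 0, 22.2], -0.156],
  [3.2, [18.7, 0, 22.2], -0.156],
  [3.2, [18.7, 0, 22.2], -0.156],
  [3.2, [18.7, 0, 22.2], -0.156],
  [3.2, [18.7, 0, 22.2], -0.156],
  [3.2, [18.7, 0, 22.2], -0.156],
  [3.2, [18.7, 0, 22.2], -0.156],
  [3.2, [18.7, 0, 22.2], -0.156],
])

```text
time_s: 2.0
ee_pos: [0.6403, -0.0381, 0.2905]
eef_rot: [-1.571, 0.0, 0.07]
force: [-0.2, -0.5, -1.2]
grip_width: 0.0318
```

```bash
python3 -c "
from h import *
c=snap('wrist','pics/w1.png'); print(c['mount'].round(3))
go([.641,-.034,.133],.077)
P=cloud(c); m=(P[...,2]>.12)&(P[...,2]<.15)&(P[...,0]<.66)&(P[...,0]>.6)&(abs(P[...,1]+.034)<.07)
q=P[m];print(len(q),q.min(0),q.max(0),np.median(q,0))
"
```

```text
[[ 1.    -0.    -0.     0.001]
 [-0.     0.284 -0.959 -0.162]
 [ 0.     0.959  0.284  0.083]
 [ 0.     0.     0.     1.   ]]
shift [ 0.1  15.77  0.43] turn -0.007 | yaw [-1.571 -0.     0.07 ] p [ 0.6402 -0.0383  0.2907] t 2.05 F [-0.2  0.6  0.5] w 0.0318
1162 [ 0.6355485  -0.09415724  0.13434019] [0.65979282 0.02940872 0.14282906] [ 0.64562817 -0.0229909   0.13982708]
```

View pics/w1.png

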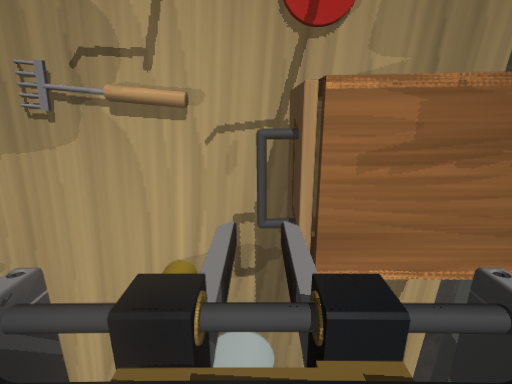

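The wrist view shows the bar at columns 257–267, rows 130–225. The jaws straddle it, centred at about column 261, and the gap behind the bar is clear.

jog_arm([
  [3.2, [0.15, 5, 0.4], -0.007],
  [3.2, [0.15, 9, 0.4], -0.007],
  [3.2, [0.15, 12, 0.4], -0.007],
  [3.2, [0.15, 14, 0.4], -0.007],
  [3.2, [0.15, 15.8, 0.4], -0.007],
  [3.2, [0.15, 15.8, 0.4], -0.007],
  [3.2, [0.15, 15.8, 0.4], -0.007],
], grip_force=20)

```text
time_s: 2.75
ee_pos: [0.642, -0.0339, 0.1335]
eef_rot: [-1.571, -0.001, 0.077]
force: [-0.1, 0.2, 0.1]
grip_width: 0.0323
```

jog_arm([
  [0.8, [0, 0, 0], 0],
  [0.8, [0, 0, 0], 0],
  [0.8, [0, 0, 0], 0],
  [0.8, [0, 0, 0], 0],
  [0.8, [0, 0, 0], 0],
])

```text
time_s: 3.25
ee_pos: [0.6424, -0.0333, 0.1333]
eef_rot: [-1.571, -0.001, 0.078]
force: [-0.0, -0.7, 6.6]
grip_width: 0.0112
```

jog_arm([
  [0.8, [-1, 0, 0], 0],
  [0.8, [-3, 0, 0], 0],
  [0.8, [-5, 0, 0], 0],
  [0.8, [-7, 0, 0], 0],
  [0.8, [-9, 0, 0], 0],
  [0.8, [-11, 0, 0], 0],
  [0.8, [-13, 0, 0], 0],
  [0.8, [-14.5, 0, 0], 0],
  [0.8, [-15, 0, 0], 0],
  [0.8, [-15, 0, 0], 0],
])

```text
time_s: 4.25
ee_pos: [0.4924, -0.0451, 0.1333]
eef_rot: [-1.571, -0.001, 0.078]
force: [-1.5, -0.4, 7.8]
grip_width: 0.0115
```

jog_arm([
  [0.8, [-1, 0, 0], 0],
  [0.8, [-2, 0, 0], 0],
  [0.8, [-2.3, 0, 0], 0],
  [0.8, [-2.3, 0, 0], 0],
  [0.8, [-2.3, 0, 0], 0],
])

```text
time_s: 4.75
ee_pos: [0.4698, -0.0468, 0.1332]
eef_rot: [-1.571, -0.001, 0.078]
force: [-2.1, -0.8, 11.2]
grip_width: 0.0111
```

jog_arm([
  [3.2, [0, 0, 0], 0],
  [3.2, [0, 0, 0], 0],
  [3.2, [0, 0, 0], 0],
  [3.2, [0, -4, 0], 0],
  [3.2, [0, -8, 0], 0],
  [3.2, [0, -12, 0], 0],
  [3.2, [0, -17, 0], 0],
  [3.2, [0, -17, 0], 0],
])

```text
time_s: 5.55
ee_pos: [0.4709, -0.0468, 0.3083]
eef_rot: [-1.573, -0.009, 0.078]
force: [0.8, 0.5, -0.3]
grip_width: 0.032
```

```bash
python3 -c "
from h import *
go([.55,-.034,.3],.077)
c=snap('wrist','pics/w2.png'); np.savez('w2.npz',**c)
c=snap('top'); np.savez('top1.npz',**c)
"
```

```text
shift [7.98 0.9  0.66] turn 0.001 | yaw [-1.573 -0.009  0.078] p [ 0.4709 -0.0468  0.3083] t 5.55 F [ 0.8  0.5 -0.3] w 0.032
```

View pics/w2.png

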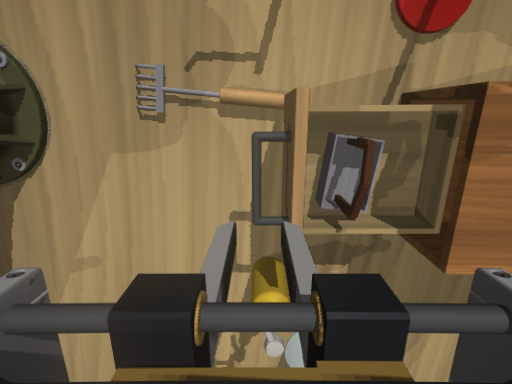

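The wrist view shows the drawer open, the rake's handle end slightly under the drawer front and undisturbed, and the trug at (350, 175) with its dark strap running from (365, 140) to (355, 215).

Run:
```python
from h import *
np.set_printoptions(precision=4,suppress=True)
for f in("w2","top1"):
    c=dict(np.load(f+".npz")); P=cloud(c); img=c["img"].astype(int)
    hsv=cv2.cvtColor(c["img"],cv2.COLOR_RGB2HSV).astype(int)
    Q=P-np.array([.5,-.045,0]); a=Q[...,0]*.997+Q[...,1]*.077; b=-Q[...,0]*.077+Q[...,1]*.997
    inn=(a>.03)&(a<.2)&(abs(b)<.085)
    for lo,hi in((.105,.15),(.125,.15)):
        m=inn&(P[...,2]>lo)&(P[...,2]<hi)&(hsv[...,2]<130)
        q=P[m]; 
        if len(q)<5: print(f,len(q));continue
        r=cv2.minAreaRect((q[:,:2]*1000).astype(np.float32))
        l=cv2.fitLine((q[:,:2]*1000).astype(np.float32),cv2.DIST_L2,0,.01,.01).ravel()
        print(f,lo,len(q),q.min(0),q.max(0),q.mean(0),r,l)
    m=inn&(P[...,2]>.072)&(P[...,2]<.092)&(hsv[...,1]<70)
    q=P[m]; print("rim",len(q)); 
    if len(q)>8: print(cv2.minAreaRect((q[:,:2]*1000).astype(np.float32)))
```

```text
w2 0.105 948 [ 0.6019 -0.0955  0.1052] [0.6159 0.0143 0.1413] [ 0.6076 -0.0371  0.1295] ((609.0856323242188, -40.623863220214844), (109.91988372802734, 10.51529312133789), 87.63805389404297) [  0.0505   0.9987 607.6226 -37.1455]
w2 0.125 742 [ 0.6022 -0.0916  0.1251] [0.6159 0.0099 0.1413] [ 0.6081 -0.0384  0.1328] ((609.0759887695312, -40.85763931274414), (101.69512939453125, 10.51529312133789), 87.63805389404297) [  0.0508   0.9987 608.0955 -38.3953]
rim 835
((609.637939453125, -41.13140106201172), (111.30169677734375, 70.52644348144531), 87.1281967163086)
top1 0.105 40 [ 0.6005 -0.0269  0.1058] [0.613  0.0136 0.1382] [ 0.6063 -0.0067  0.1258] ((606.5956420898438, -6.705259323120117), (40.380043029785156, 11.914510726928711), 88.28274536132812) [  0.0132   0.9999 606.3438  -6.715 ]
top1 0.125 23 [ 0.6005 -0.0269  0.1255] [0.6123 0.0062 0.1382] [ 0.6069 -0.0133  0.1316] ((606.32958984375, -10.374568939208984), (11.738680839538574, 33.12532043457031), 0.7393420338630676) [  0.0012  -1.     606.8967 -13.2731]
rim 35
((607.080078125, -10.396841049194336), (46.44190979003906, 69.46833038330078), 86.79190063476562)
```

```bash
python3 -c "
from h import *
go([.609,-.041,.308],-.045)"
```

```text
shift [13.94 -0.51 -0.53] turn 0.123 | yaw [-1.571e+00 -1.000e-03  7.800e-02] p [ 0.4696 -0.0466  0.3027] t 5.65 F [ 0.  -0.4 -0.6] w 0.032
```

jog_arm([
  [3.6, [5, 0, -0.5], 0.123],
  [3.6, [10, 0, -0.5], 0.123],
  [3.6, [13.9, 0, -0.5], 0.123],
  [3.6, [13.9, 0, -0.5], 0.123],
  [3.6, [13.9, 0, -0.5], 0.123],
  [3.6, [13.9, 0, -0.5], 0.123],
])

```text
time_s: 6.25
ee_pos: [0.6077, -0.0408, 0.302]
eef_rot: [-1.571, 0.001, -0.045]
force: [-0.3, -0.1, 0.8]
grip_width: 0.0358
```

```bash
python3 -c "
from h import *
go([.609,-.041,.147],-.045)
c=snap('wrist','pics/w3.png');P=cloud(c)
m=(P[...,2]>.112)&(P[...,2]<.15)&(P[...,0]>.58)&(P[...,0]<.64)&(abs(P[...,1]+.041)<.055);q=P[m]
print(len(q),cv2.minAreaRect((q[:,:2]*1000).astype(np.float32)),q[:,2].max())
go([.609,-.041,.147],-.045)
"
```

```text
shift [ 1.50e-01  1.55e+01 -1.00e-02] turn -0.0 | yaw [-1.571e+00  1.000e-03 -4.500e-02] p [ 0.6077 -0.0408  0.302 ] t 6.25 F [-0.3 -0.1  0.8] w 0.0358
642 ((610.3392333984375, -40.45680236816406), (109.0811767578125, 9.183189392089844), 87.30481719970703) 0.142179896065322
shift [ 1.300e-01  1.556e+01 -1.000e-02] turn -0.0 | yaw [-1.571 -0.    -0.045] p [ 0.6077 -0.0409  0.3026] t 6.3 F [-0.1 -0.3  0.1] w 0.0359
```

View pics/w3.png

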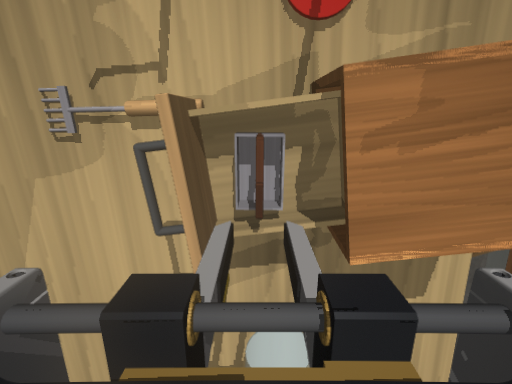

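The strap is at column 260, upright in the picture, and centred between the jaws (235–287). I'm descending.

jog_arm([
  [3.6, [0.2, 5, 0], 0],
  [3.6, [0.2, 9, 0], 0],
  [3.6, [0.2, 12, 0], 0],
  [3.6, [0.2, 14, 0], 0],
  [3.6, [0.2, 15.6, 0], 0],
  [3.6, [0.2, 15.6, 0], 0],
  [3.6, [0.2, 15.6, 0], 0],
], grip_force=35)

```text
time_s: 7.0
ee_pos: [0.6104, -0.041, 0.1476]
eef_rot: [-1.571, -0.001, -0.045]
force: [-0.3, -0.3, 0.3]
grip_width: 0.0355
```

jog_arm([
  [0.6, [0, 0, 0], 0],
  [0.6, [0, 0, 0], 0],
  [0.6, [0, 0, 0], 0],
  [0.6, [0, 0, 0], 0],
  [0.6, [0, 0, 0], 0],
])

```text
time_s: 7.5
ee_pos: [0.6105, -0.0409, 0.1466]
eef_rot: [-1.571, 0.0, -0.045]
force: [-1.3, 0.2, 2.0]
grip_width: 0.0092
```

jog_arm([
  [0.6, [0, -1, 0], 0],
  [0.6, [0, -3, 0], 0],
  [0.6, [0, -6, 0], 0],
  [0.6, [0, -9, 0], 0],
  [0.6, [0, -12, 0], 0],
  [0.6, [0, -15, 0], 0],
  [0.6, [0, -17, 0], 0],
  [0.6, [0, -18.5, 0], 0],
  [0.6, [0, -18.5, 0], 0],
  [0.6, [0, -18.5, 0], 0],
])

```text
time_s: 8.5
ee_pos: [0.6104, -0.0409, 0.331]
eef_rot: [-1.571, 0.0, -0.045]
force: [0.4, -0.3, -3.8]
grip_width: 0.0096
```

```bash
python3 -c "
from h import *
go([.342,.300,.33],.055)"
```

```text
shift [-28.34   0.11  32.85] turn -0.1 | yaw [-1.571  0.    -0.045] p [ 0.6104 -0.0409  0.331 ] t 8.5 F [ 0.4 -0.3 -3.8] w 0.0096
```

jog_arm([
  [0.6, [-1, 0, 1.2], 0],
  [0.6, [-3, 0, 3.5], -0.02],
  [0.6, [-6, 0, 7], -0.04],
  [0.6, [-9, 0, 10.5], -0.06],
  [0.6, [-12, 0, 14], -0.08],
  [0.6, [-15, 0, 17.5], -0.1],
  [0.6, [-18, 0, 21], -0.1],
  [0.6, [-21, 0, 24.4], -0.1],
  [0.6, [-24, 0, 27.8], -0.1],
  [0.6, [-26, 0, 30], -0.1],
])

```text
time_s: 9.5
ee_pos: [0.3621, 0.272, 0.3306]
eef_rot: [-1.571, 0.001, 0.056]
force: [0.0, 0.5, -2.6]
grip_width: 0.0096
```

jog_arm([
  [0.6, [-1.5, 0, 1.8], 0],
  [0.6, [-2.3, 0, 2.9], 0],
  [0.6, [-2.3, 0, 2.9], 0],
  [0.6, [-2.3, 0, 2.9], 0],
  [0.6, [-2.3, 0, 2.9], 0],
  [0.6, [-2.3, 0, 2.9], 0],
])

```text
time_s: 10.1
ee_pos: [0.3401, 0.2977, 0.3312]
eef_rot: [-1.571, 0.0, 0.054]
force: [-0.5, -0.0, -2.9]
grip_width: 0.0093
```

Run:
```python
from h import *
np.set_printoptions(precision=4,suppress=True)
o=ctrl.get_obs(); c=snap('wrist','pics/w4.png')
P=cloud(c); hsv=cv2.cvtColor(c["img"],cv2.COLOR_RGB2HSV).astype(int)
H,S,V=hsv[...,0],hsv[...,1],hsv[...,2]
near=(P[...,0]>.36)&(P[...,0]<.57)&(P[...,1]>.24)&(P[...,1]<.38)
g=(H>65)&(H<95)&(S>60)&near&(P[...,2]<.02); ys,xs=np.nonzero(g); q=plane(c,np.c_[xs,ys],.012); print("foot",len(q),cv2.minEnclosingCircle((q[:,:2]*1000).astype(np.float32)))
m=near&(P[...,2]>.15)&(P[...,2]<.19)&(S<60); q=P[m]; print("hook",len(q),q.min(0),q.max(0),cv2.fitLine((q[:,:2]*1000).astype(np.float32),cv2.DIST_L2,0,.01,.01).ravel())
for a in np.arange(.38,.52,.02):
    k=abs(q[:,0]-a)<.005
    if k.sum()>3: print(a,k.sum(),q[k].mean(0),q[k].min(0),q[k].max(0))
# trug strap relative to the tool
R=Rn.from_euler('xyz',o["eef_rot"]).as_matrix()
T=(P-o["ee_pos"])@R
k=(abs(T[...,0])<.05)&(T[...,1]>-.02)&(T[...,1]<.12)&(abs(T[...,2])<.09)&(V<130)&(S>80); t=T[k]
print("strap tool",len(t),t.min(0),t.max(0),t.mean(0))
go([.342,.3,.33],.055)
```

```text
foot 2083 ((505.7628479003906, 308.8045959472656), 53.72127914428711)
hook 542 [0.3909 0.2995 0.1605] [0.5004 0.3125 0.1824] [  0.9979   0.0647 446.1276 306.2307]
0.4 42 [0.3997 0.3034 0.1746] [0.3952 0.2995 0.1666] [0.4047 0.3058 0.1817]
0.42000000000000004 58 [0.4199 0.3046 0.1648] [0.4151 0.3003 0.1616] [0.4249 0.308  0.1674]
0.44000000000000006 49 [0.4402 0.3062 0.1647] [0.4351 0.3027 0.1616] [0.4449 0.3093 0.1671]
0.4600000000000001 46 [0.46   0.3074 0.1647] [0.4555 0.3037 0.1617] [0.4645 0.3104 0.1666]
0.4800000000000001 51 [0.4801 0.3084 0.1651] [0.475  0.3051 0.162 ] [0.485  0.3115 0.1673]
0.5000000000000001 28 [0.4979 0.3092 0.1649] [0.4952 0.3041 0.1605] [0.5004 0.3125 0.169 ]
strap tool 1898 [-0.004   0.0044 -0.054 ] [0.0062 0.0993 0.0554] [0.0011 0.0143 0.0107]
shift [0.2  0.13 0.22] turn -0.001 | yaw [-1.571  0.     0.054] p [0.3401 0.2977 0.3313] t 10.15 F [-0.8  0.7 -2.3] w 0.0098
```

View pics/w4.png

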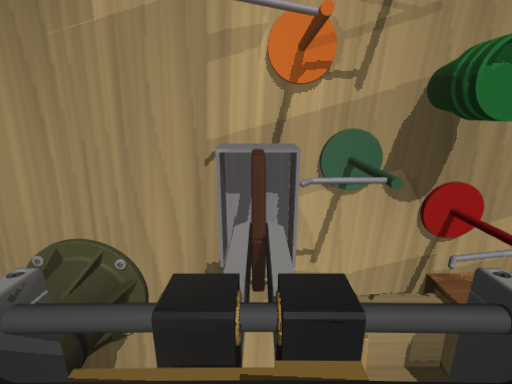

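The trug hangs square in the jaws, with the strap at column 258. The green hook's tip is at (305, 183) and the post at (395, 183); both are ahead and clear. Next I back off slightly, descend to entry height and check.

jog_arm([
  [0.6, [-0.5, 0, 0.2], -0.006],
  [0.6, [-0.5, 2, 0.2], -0.006],
  [0.6, [-0.5, 4.5, 0.2], -0.006],
  [0.6, [-0.5, 7, 0.2], -0.006],
  [0.6, [-0.5, 9.5, 0.2], -0.006],
  [0.6, [-0.5, 11.3, 0.2], -0.006],
  [0.6, [-0.5, 12.1, 0.2], -0.006],
  [0.6, [-0.5, 12.1, 0.2], -0.006],
  [0.6, [-0.5, 12.1, 0.2], -0.006],
])

```text
time_s: 11.05
ee_pos: [0.3349, 0.3001, 0.2114]
eef_rot: [-1.57, -0.001, 0.061]
force: [-0.2, -0.2, -2.1]
grip_width: 0.0097
```

Run:
```python
from h import *
go([.443,.306,.210],.06)
w=snap("wrist","pics/w5.png"); s=snap("side"); t=snap("top")
P=cloud(s); 
im=cv2.resize(s["img"][130:260,80:250,::-1],None,fx=3,fy=3); im2=cv2.resize(t["img"][160:290,130:300,::-1],None,fx=3,fy=3)
w1=cv2.resize(w["img"][80:280,150:450,::-1],(510,340))
cv2.imwrite("pics/c5.png",cv2.resize(np.vstack([im,w1]),(420,600)))
```

```text
shift [10.83  0.15 -0.07] turn 0.001 | yaw [-1.57e+00 -1.00e-03  6.10e-02] p [0.3349 0.3001 0.2114] t 11.05 F [-0.2 -0.2 -2.1] w 0.0097
```

View pics/c5.png

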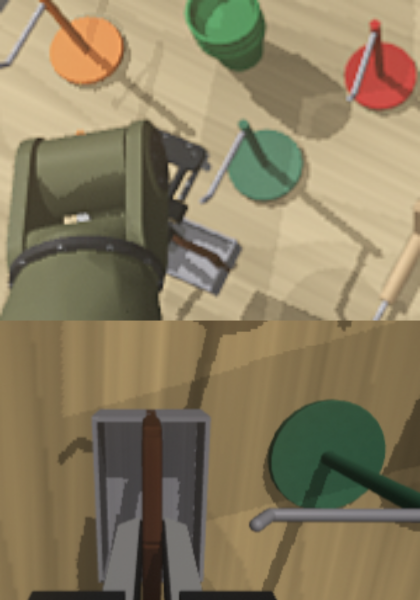

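The hook's tip is at (262, 520) in the lower crop, ahead of the trug and level with the fingers, so it will enter the window. I move in along the hook slowly, watching the force.

jog_arm([
  [0.6, [0.7, 0.1, 0], 0],
  [0.6, [1.9, 0.1, 0], 0],
  [0.6, [3.3, 0.1, 0], 0],
  [0.6, [4.7, 0.1, 0], 0],
  [0.6, [6.1, 0.1, 0], 0],
  [0.6, [6.1, 0.1, 0], 0],
])

```text
time_s: 11.8
ee_pos: [0.3973, 0.3035, 0.209]
eef_rot: [-1.571, 0.0, 0.06]
force: [0.6, -0.6, -2.7]
grip_width: 0.0095
```

jog_arm([
  [0.6, [1.2, 0, 0], 0],
  [0.6, [2.4, 0, 0], 0],
  [0.6, [3.6, 0, 0], 0],
  [0.6, [4.4, 0, 0], 0],
  [0.6, [4.7, 0, 0], 0],
  [0.6, [4.7, 0, 0], 0],
  [0.6, [4.7, 0, 0], 0],
])

```text
time_s: 12.5
ee_pos: [0.4422, 0.3065, 0.2094]
eef_rot: [-1.571, 0.0, 0.061]
force: [-0.1, -1.0, -2.1]
grip_width: 0.0094
```

Run:
```python
from h import *
np.set_printoptions(precision=4,suppress=True)
go([.443,.306,.1865],.06)
c=snap("wrist","pics/w6.png")
P=cloud(c);S=cv2.cvtColor(c["img"],cv2.COLOR_RGB2HSV)[...,1]
for a in(.395,.41,.425,.46,.47,.48,.49):
    m=(abs(P[...,0]-a)<.004)&(P[...,2]>.155)&(P[...,2]<.19)&(abs(P[...,1]-.306)<.012)&(S<60)
    if m.sum()>4: print(a,m.sum(),P[m].mean(0))
```

```text
shift [ 0.08  2.29 -0.06] turn 0.001 | yaw [-1.571  0.     0.061] p [0.4422 0.3065 0.2094] t 12.5 F [-0.1 -1.  -2.1] w 0.0094
0.395 99 [0.3955 0.3034 0.1784]
0.41 98 [0.41  0.304 0.165]
0.425 97 [0.4249 0.3046 0.1647]
0.46 84 [0.46   0.3067 0.165 ]
0.47 87 [0.47   0.3071 0.165 ]
0.48 78 [0.4801 0.3082 0.165 ]
0.49 79 [0.4899 0.3088 0.1649]
```

View pics/w6.png

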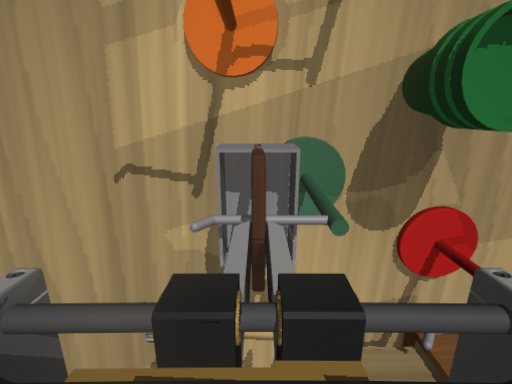

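The strap crosses above the hook at (258, 218), inside the window. The tip is at (197, 226) on one side and the post at (335, 220) on the other. I'm lowering.

jog_arm([
  [0.6, [0.1, 0.4, -0.1], 0],
  [0.6, [0.1, 0.9, -0.1], 0],
  [0.6, [0.1, 1.4, -0.1], 0],
  [0.6, [0.1, 1.8, -0.1], 0],
  [0.6, [0.1, 2.0, -0.1], 0],
  [0.6, [0.1, 2.1, -0.1], 0],
  [0.6, [0.1, 2.1, -0.1], 0],
])

```text
time_s: 13.25
ee_pos: [0.4435, 0.3056, 0.1884]
eef_rot: [-1.571, 0.0, 0.061]
force: [0.4, -1.3, -1.6]
grip_width: 0.0098
```

Weight is still −1.6 to −2 N, so it's not fully seated. I continue in small steps.

jog_arm([
  [0.6, [0, 0.1, 0], 0],
  [0.6, [0, 0.2, 0], 0],
  [0.6, [0, 0.2, 0], 0],
])

```text
time_s: 13.55
ee_pos: [0.4434, 0.3055, 0.1864]
eef_rot: [-1.571, 0.0, 0.061]
force: [-1.4, -0.3, -2.1]
grip_width: 0.0098
```

jog_arm([
  [0.6, [0, 0.1, 0], 0],
  [0.6, [0, 0.1, 0], 0],
  [0.6, [0, 0.1, 0], 0],
])

```text
time_s: 13.85
ee_pos: [0.4435, 0.3056, 0.1857]
eef_rot: [-1.571, -0.0, 0.061]
force: [-0.9, -0.5, 1.2]
grip_width: 0.0098
```

The force has flipped to +1.2 N, so the strap rests on the hook. I open gently.

jog_arm([
  [1.2, [0, 0, 0], 0],
  [1.4, [0, 0, 0], 0],
  [1.8, [0, 0, 0], 0],
  [2.4, [0, 0, 0], 0],
  [3.0, [0, 0, 0], 0],
  [3.0, [0, 0, 0], 0],
  [3.0, [0, 0, 0], 0],
  [3.0, [0, 0, 0], 0],
], grip_force=5)

```text
time_s: 14.65
ee_pos: [0.4435, 0.3055, 0.1854]
eef_rot: [-1.571, -0.0, 0.061]
force: [-0.0, 0.2, 0.3]
grip_width: 0.0298
```

jog_arm([
  [3.0, [0, -0.5, 0], 0],
  [3.0, [0, -2, 0], 0],
  [3.0, [0, -4, 0], 0],
  [3.0, [0, -7, 0], 0],
  [3.0, [0, -10, 0], 0],
  [3.0, [0, -13, 0], 0],
  [3.0, [0, -15, 0], 0],
  [3.0, [0, -15, 0], 0],
])

```text
time_s: 15.45
ee_pos: [0.4439, 0.3058, 0.3385]
eef_rot: [-1.568, -0.004, 0.061]
force: [0.8, 0.4, 0.3]
grip_width: 0.0299
```

jog_arm([
  [3.0, [-2, 0, -3], 0],
  [3.0, [-4, 0, -7], 0],
  [3.0, [-6, 0, -11], 0],
  [3.0, [-8, 0, -15], 0],
  [3.0, [-9, 0, -19], 0],
  [3.0, [-9, 0, -23], 0],
  [3.0, [-9, 0, -26], 0],
  [3.0, [-9, 0, -28], 0],
  [3.0, [-9, 0, -28], 0],
  [3.0, [-9, 0, -28], 0],
])

```text
time_s: 16.45
ee_pos: [0.3705, 0.0208, 0.3348]
eef_rot: [-1.571, 0.001, 0.06]
force: [-0.5, 1.9, -0.0]
grip_width: 0.0299
```

Run:
```python
from h import *
np.set_printoptions(precision=4,suppress=True)
go([.443,.306,.1865],.06)
ims=[]
for i in range(2):
    c=snap("side"); P=cloud(c); hsv=cv2.cvtColor(c["img"],cv2.COLOR_RGB2HSV)
    m=(abs(P[...,0]-.443)<.05)&(abs(P[...,1]-.306)<.06)&(P[...,2]>.14)&(P[...,2]<.2)&(hsv[...,2]<130)&(hsv[...,1]>80)
    q=P[m]; 
    if len(q)>4: print("strap",len(q),q.mean(0),q.max(0),cv2.minAreaRect((q[:,:2]*1000).astype(np.float32)))
    m=(abs(P[...,0]-.443)<.05)&(abs(P[...,1]-.306)<.07)&(P[...,2]>.108)&(P[...,2]<.13)
    q=P[m]; print("rim",len(q),q.mean(0),cv2.minAreaRect((q[:,:2]*1000).astype(np.float32)))
t=snap("top")
cv2.imwrite("pics/f.png",np.hstack([cv2.resize(x["img"][...,::-1],(400,300)) for x in (c,t)]))
cv2.imwrite("pics/f2.png",np.vstack([np.hstack([cv2.resize(x["img"][...,::-1],(400,300)) for x in (c,t)]),cv2.resize(np.hstack([c["img"][140:260,100:260],t["img"][170:290,140:300]])[...,::-1],(800,300))]))
# bystanders now versus start
for n,c in(("top",t),("side",c)):
    P=cloud(c);P0=cloud(dict(np.load(n+"0.npz")))
    for nm,(x0,x1,y0,y1) in dict(pots=(.58,.72,.37,.5),cloche=(.54,.71,-.52,-.36),bottle=(.46,.55,-.3,-.2),rake=(.29,.49,.02,.1)).items():
        r=[]
        for p in(P0,P):
            m=(p[...,0]>x0)&(p[...,0]<x1)&(p[...,1]>y0)&(p[...,1]<y1)&(p[...,2]>.012)&(p[...,2]<.2); r+= [m.sum(),p[m].mean(0)]
        print(n,nm,*r)
```

```text
shift [ 8.95 14.83 28.03] turn -0.0 | yaw [-1.571  0.001  0.06 ] p [0.3705 0.0208 0.3348] t 16.45 F [-0.5  1.9 -0. ] w 0.0299
strap 104 [0.4412 0.3011 0.169 ] [0.4479 0.356  0.1805] ((441.55474853515625, 303.99664306640625), (10.845748901367188, 104.48099517822266), 3.4009199142456055)
rim 186 [0.4403 0.3011 0.1189] ((441.2530212402344, 305.5992431640625), (71.08096313476562, 110.6024169921875), 3.28059720993042)
strap 106 [0.4411 0.3021 0.1693] [0.4484 0.3574 0.1835] ((440.8614196777344, 304.4250183105469), (10.864973068237305, 106.22444152832031), 3.4570975303649902)
rim 186 [0.4411 0.3013 0.1189] ((440.8095397949219, 305.6043701171875), (70.66508483886719, 110.9611587524414), 2.6329147815704346)
top pots 670 [0.6467 0.4358 0.1088] 669 [0.6466 0.4358 0.1092]
top cloche 1214 [ 0.6134 -0.4279  0.1209] 1219 [ 0.6134 -0.428   0.1201]
top bottle 326 [ 0.4975 -0.2461  0.1172] 326 [ 0.4975 -0.2461  0.1166]
top rake 221 [0.3992 0.0574 0.0193] 21 [0.3054 0.0811 0.0168]
side pots 935 [0.6455 0.4345 0.1054] 934 [0.6455 0.4346 0.1055]
side cloche 1980 [ 0.6118 -0.4288  0.1211] 1981 [ 0.6117 -0.4289  0.1209]
side bottle 466 [ 0.4972 -0.2499  0.118 ] 463 [ 0.4971 -0.2498  0.1175]
side rake 329 [0.3884 0.0594 0.0187] 0 [nan nan nan]<stdin>:21: RuntimeWarning: Mean of empty slice.
  ret = um.true_divide(
```

View pics/f2.png

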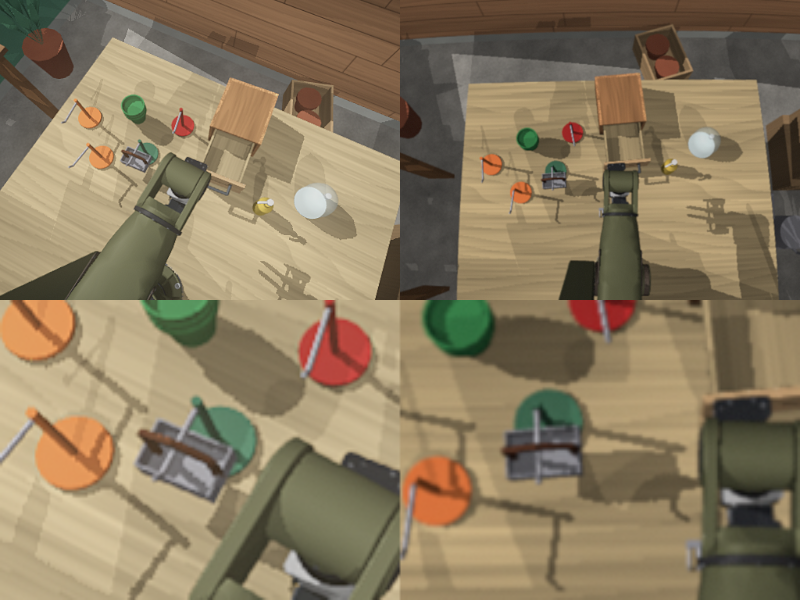

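The trug hangs level on the green hook, and the two frames agree that it is still. The arm hides the rake here, so I check it in the stored wrist view from after the pull, then hand in.

Run:
```python
from h import *
for f in("w2","top0","side0"):
    p=cloud(dict(np.load(f+".npz"))); m=(p[...,0]>.33)&(p[...,0]<.49)&(p[...,1]>.03)&(p[...,1]<.09)&(p[...,2]>.014)&(p[...,2]<.034)
    print(f,m.sum(),cv2.fitLine((p[m][:,:2]*1000).astype(np.float32),cv2.DIST_L2,0,.01,.01).ravel().round(3))
c=snap("wrist"); p=cloud(c); m=(p[...,0]>.33)&(p[...,0]<.49)&(p[...,1]>.03)&(p[...,1]<.09)&(p[...,2]>.014)&(p[...,2]<.034)
if m.sum()>5: print("now",m.sum(),cv2.fitLine((p[m][:,:2]*1000).astype(np.float32),cv2.DIST_L2,0,.01,.01).ravel().round(3))
print(ctrl.hand_in())
```

```text
w2 1107 [ 1.00000e+00 -1.30000e-02  4.29458e+02  5.70500e+01]
top0 149 [ 1.00000e+00 -5.00000e-03  4.32076e+02  5.73420e+01]
side0 207 [ 1.00000e+00 -2.00000e-02  4.30606e+02  5.87130e+01]
now 862 [ 1.00000e+00 -1.00000e-02  4.29413e+02  5.84960e+01]
the job is handed in; nothing more can be done
None
```

The trug is hanging by its wooden handle on the green stand's hook. I pulled the drawer about 172 mm open, lifted the trug out by its handle and left the drawer open. The job is handed in at about 16.5 s, with the arm clear of everything.

**Trug:** My last checks put the strap within about 2 mm of the hook seat. The tub was level and gave the same reading in two successive frames, with about 3° of yaw. The force on the gripper fell to about zero on release.

**Bystanders:** The bottle, pots and cloche read the same as at the start, within 1 mm. The rake was hidden from the top and side cameras at the end, but the wrist view put it on its original line within 1–2 mm. The open drawer front stands just above the end of the rake's handle.

**Disagreements:** None beyond measurement noise. Two early measurements of the stand's foot were off by about 5 mm or more because parts hid each other. The close wrist view settled that before I placed the trug.

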